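Seat the steel sample cylinder in the V-block of the measuring stage

ROBOT

A 7-joint arm with a two-finger parallel gripper is mounted at the origin on the work surface. World frame = base frame: x ahead of the robot, y to its left, z up, the work surface at z = 0. Lengths are in m, angles in rad, forces in N, time in s.
With the tool pointing down it reaches from about 0.425 to 0.825 m from the base axis. Payload 3.6 kg.
Tool frame: the origin (TCP) lies where the fingers leave the gripper's body, on its centre line; the fingertips stand 73 mm ahead of it and the grasp point (between the pads) lies 54 mm ahead of it; z points along the fingers, y is the line along which they close (so a half turn about z gives the same grasp; the last joint's range is limited). The gripper opens to 85 mm and grips with 20 to 120 N. Pads are 22 mm wide; open, the fingers measure 114 mm over their backs; the gripper's body (76 mm by 85 mm) begins 54 mm behind the grasp point. The pads swing forward as they close: fully open they stand 13 mm farther back than shut.
Start: joints at [-1.157, 0.615, -0.013, 1.423, 0.008, 1.103, -0.04], TCP at [0.277, 0.588, 0.304] pointing down, gripper open.
Joint ranges: [-3.12, 3.12], [-0.3, 2.06], [-1.34, 1.32], [0.26, 2.42], [-1.36, 4.5], [0.01, 1.98], [-2.84, 2.84]. Speed limits (rad/s): [2.79, 2.79, 3.14, 3.14, 3.14, 3.14, 3.14].

INTERFACE

Orientations are given as a unit quaternion [x, y, z, w].
In Python, from station import arm, snapshot, camera_info, ticket gives the robot as it stands. Calls block until the motion is done:
- arm.movep(position, orientation): joint-space move of the TCP to a pose.
- arm.line_to(position, velocity=0.15, ori=None): straight line of the TCP; ori=None keeps the orientation; velocity is the mean speed in m/s.
- arm.move_j(angles): joint-space move.
- arm.move_gripper(opening, effort=None): opening from 0.0 (shut) to 1.0 (fully open); effort is the grip in N (None keeps the last); returns when the fingers have stopped.
- arm.pause(seconds).
- arm.ik(position, orientation): joint angles nearest the present ones, or None.
- snapshot(name): name is "scene" or "top" or "wrist"; returns the picture (384x512x3 uint8, blue, green, red); there is no depth.
- camera_info(name): a dict with "fx", "fy", "cx", "cy" (pixels), "R" (3x3) and "t" (3): a world point X has camera coordinates R X + t; the wrist camera has in their place "T_tool_cam" (4x4, takes a point from camera to tool coordinates, whose origin is the TCP and whose axes are the flange's). Camera axes: x right, y down, z forward; pixel columns grow to the right and rows downward; lengths in m; the calibration is good to about 2 mm. A picture is of the moment at which its call begins: read the wrist's pose just before it. camera_info takes no time and is no camera call.
A pose or a line that the arm cannot do raises arm.MotionError and nothing moves.
- ticket.finish_job(): hands the job in; it is judged then, once.
Readings, each from a call of its own:
- arm.read_time(): time.
- arm.read_joint_positions(): joint angles.
- arm.read_dq(): joint speeds.
- arm.read_effort(): joint torques, N m.
- arm.read_tool_pos(): TCP position.
- arm.read_eef_rot(): TCP orientation.
- arm.read_ft_force(): force on the tool from outside, world axes, zero at the start.
- arm.read_wrist_torque(): the same for the moment, N m.
- arm.read_opening(): opening from 0.0 (shut) to 1.0 (fully open).
- arm.read_finger_force(): force on a finger pad.
Only numpy, scipy, OpenCV 4.12 (cv2) and the standard library are available. Lean on these libraries where they do the work, as an engineer would, in place of code of your own. Each camera call takes 0.05 s, during which the arm holds its last target. There are 200 camera calls.

TASK

Stand the tall thick steel cylinder upright on the stage's metal deck in front of the V-block, clear of it, then slide it along the deck into the V until it rests against the face plates of both jaws. Keep it pressed home for a full second with a push of about 10 N, spread over both jaws and never harder than 12 N, then let go and leave it seated upright. Do not tip it over, and leave the other things on the bench where they are.

Things in the scene. Friction and masses are not known exactly. Their poses are not given: they have to be found in the camera images.
- sample: the part to seat: plain polished steel cylinder, 44 mm diameter, 62 mm tall, standing upright on the bench, about 0.3 to 0.55 kg. Origin: centre of its underside, z up its axis. Of the three steel round parts it is the one that is both thick and tall
- puck: other steel round part, 60 mm diameter, only 28 mm tall, not to be moved; origin: centre of its underside
- rod: other steel round part, slim, 26 mm diameter, 62 mm tall, not to be moved; origin: centre of its underside
- stage: fixed stage: aluminium deck plate 240 x 150 mm, 12 mm thick, on the bench; origin: centre of its underside. x runs along its length from the open end, nearer the robot, to the white detector head (30 x 90 mm, top 50 mm over the bench); y to the left. The 90 degree V opens to -x, symmetric about y = 0: parts are pushed along +x. The deck is clear from its open edge (x = -120 mm) to the V's mouth (x = 8 mm)
- seat (a point): point on the deck's top (12 mm above the bench), x = 20 mm, y = 0 in the stage's frame and with its axes: where the centre of the cylinder's underside would stand if both face plates were set fully back. With the plates set out, the true resting place lies up to 14 mm nearer the mouth (-x) and up to 7 mm to either side: it must be found by feel
- front (a point): point on the deck's top in front of the V, 75 mm from the seat along the stage's -x: a good spot to set the cylinder down (clear of the jaws)
- jaw_left: left (+y) jaw of the V, fixed, 44 mm high on the deck, with a smooth steel face plate (38 mm long, friction about 0.25) clamped anywhere from 0 to 10 mm out of the jaw; that setting is not measured. Origin: on the deck, foot of the line where the cylinder would touch the plate if set fully back; x axis: into the jaw, square to the face (stage +x turned 45 degrees left)
- jaw_right: right (-y) jaw, mirror image (x axis: stage +x turned 45 degrees right), its plate set separately. Clamped plates do not give way. A part that bears on one plate only is felt as a sideways force on the pushing tool; it slides inward towards the other plate when the push is shifted the way that force points
- pin_left (a joint): small brass presence pin in the left face plate, 30 mm over the deck, on a very soft spring (under 0.2 N): 0 = standing 4 mm out of the plate, 0.0034 to 0.004 m when a cylinder touches the plate
- pin_right (a joint): the same in the right face plate
- amber: small brown bottle, 56 mm diameter, 125 mm tall, a bystander; origin: centre of its underside
- reagent: white bottle with a blue cap, 64 mm diameter, 150 mm tall, a bystander; origin: centre of its underside
- beaker: glass beaker, 70 mm diameter, 85 mm tall, a bystander; origin: centre of its underside
There are look-alikes about, which are no part of the job. Leave any blue or orange look-alike of the sample alone.

How it is judged:
On the way, in this order (a step that is already met when the one before it is completed fails the run):
1. the cylinder stands upright on the deck in front of the V, at least 30 mm short of the seat point and touching neither jaw (z of sample in the frame of seat between -0.003 and 0.003 m and angle between sample's own z axis and vertical below 0.05 rad and x of sample in the frame of seat between -0.125 and -0.03 m and y of sample in the frame of seat between -0.04 and 0.04 m and contact force between sample and jaw_left below 0.1 N and contact force between sample and jaw_right below 0.1 N), for 0.2 s.
2. the cylinder, upright within 0.1 rad, is pressed against both jaws at once, with 2.5 to 9 N on each, for 0.6 s (z of sample in the frame of seat between -0.003 and 0.003 m and angle between sample's own z axis and vertical below 0.1 rad and contact force between sample and jaw_left between 2.5 and 9 N and contact force between sample and jaw_right between 2.5 and 9 N), for 0.6 s.
At the end, for the whole second after the job is handed in: the cylinder stands upright (within 0.05 rad) on the deck, resting within about 2 mm of both face plates (both pins pushed in by more than 2 mm), at rest and released (z of sample in the frame of seat between -0.003 and 0.003 m and angle between sample's own z axis and vertical below 0.05 rad and value of joint each of pin_left, pin_right above 0.002 m and linear speed of sample below 0.01 m/s and contact force between the fingers and sample below 0.05 N); the robot touches nothing.
It fails at once if the cylinder is forced against a jaw with more than 14 N (contact force between sample and jaw_left above 14 N or contact force between sample and jaw_right above 14 N).
It fails at once if the cylinder is tipped by more than 0.4 rad (angle between sample's own z axis and vertical above 0.4 rad).
It fails at once if another steel part, a bottle or the beaker is moved by more than 20 mm (distance of any of puck, rod, amber, reagent, beaker from where it was at the start of the episode above 0.02 m).
It also fails if it takes over 72 s, if anything falls off the work surface, if the arm or the gripper's body presses on something with over 40 N, if the wrist force passes 120 N, or if a joint passes its speed limit or range.

## Working session

There is one attempt and no reset: what is moved stays moved. The work goes in short steps, each a Python script; the robot and the scene stay as the last script left them, time stands still between calls to the robot, and variables do not carry over. Pictures are saved under pics/ and viewed, at most 10 in all, crops included, and the job is handed in when it is done.

```bash
ls; mkdir -p pics
python3 - <<'E'
from station import arm, snapshot, camera_info
import cv2,numpy as np
for n in ("scene","top"):
    cv2.imwrite(f"pics/{n}0.png",snapshot(n)); c=camera_info(n); print(n,{k:np.round(v,4).tolist() for k,v in c.items()})
print(camera_info("wrist")); print(arm.read_time(),arm.read_eef_rot(),arm.read_ft_force())
E
```

```text
pics
scene {'fx': 491.2242, 'fy': 491.2242, 'cx': 255.1415, 'cy': 189.3842, 'R': [[-0.4595, 0.8881, -0.016], [0.4682, 0.2268, -0.854], [-0.7548, -0.3999, -0.52]], 't': [0.3616, -0.2064, 1.6342]}
top {'fx': 435.5425, 'fy': 435.5425, 'cx': 252.8142, 'cy': 192.0808, 'R': [[0.0154, -0.9998, -0.016], [-0.9889, -0.0128, -0.1479], [0.1477, 0.018, -0.9889]], 't': [-0.069, 0.6135, 1.1414]}
{'fx': 328.3507425411645, 'fy': 328.3507425411645, 'cx': 259.17370920380614, 'cy': 187.99877464154025, 'T_tool_cam': array([[ 4.26766964e-04, -9.63481577e-01, -2.67774286e-01,
         6.79934613e-02],
       [ 9.99999904e-01,  4.37569601e-04,  1.93322296e-05,
         1.49262795e-03],
       [ 9.85436405e-05, -2.67774269e-01,  9.63481671e-01,
        -6.87528563e-02],
       [ 0.00000000e+00,  0.00000000e+00,  0.00000000e+00,
         1.00000000e+00]])}
0.1 [ 2.18581048e-01  9.75818086e-01 -1.15233212e-03 -2.46005698e-04] [ 0.49239394 -0.62583616 -0.10957816]
```

View pics/top0.png

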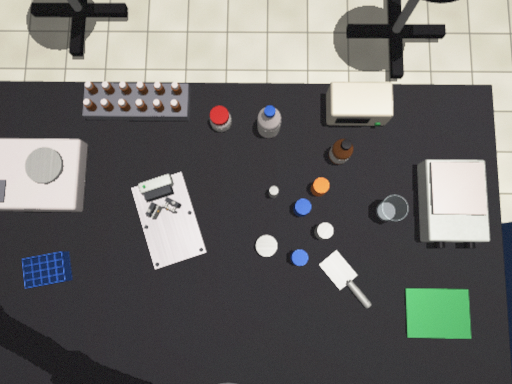

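View pics/scene0.png

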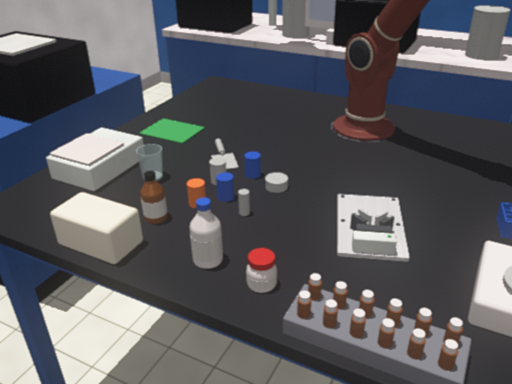

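Top view: steel round parts are at (273,191), small and slim, so the rod; (266,246), wide and flat, so the puck; and (325,231), thick and tall in the scene view at (218,168), so the sample. The blue parts (303,207), (300,258) and the orange one (320,186) are look-alikes. The stage is at (168,220), with its detector head at (155,187).

```bash
cat > h.py <<'E'
from station import arm, snapshot, camera_info, ticket
import cv2, numpy as np
from scipy.spatial.transform import Rotation as Ro
def ray(n,uv,z,pose=None):
    c=camera_info(n); d=np.array([(uv[0]-c["cx"])/c["fx"],(uv[1]-c["cy"])/c["fy"],1.])
    if n=="wrist":
        p,q=pose; R=Ro.from_quat(q).as_matrix(); T=c["T_tool_cam"]
        o=R@T[:3,3]+p; d=R@T[:3,:3]@d
    else: R=np.array(c["R"]); o=-R.T@np.array(c["t"]); d=R.T@d
    return o+d*(z-o[2])/d[2]
E
python3 - <<'E'
from h import *
im=cv2.imread("pics/top0.png"); s=cv2.imread("pics/scene0.png")
hsv=cv2.cvtColor(im,cv2.COLOR_BGR2HSV)
m=((hsv[...,1]<60)&(hsv[...,2]>110)).astype(np.uint8)*255
cs,_=cv2.findContours(m,cv2.RETR_EXTERNAL,cv2.CHAIN_APPROX_NONE)
for c in cs:
    (x,y),(w,h),a=cv2.minAreaRect(c)
    if 120<y<300 and 120<x<350 and cv2.contourArea(c)>30:
        print(np.round([x,y,w,h,a],1),cv2.contourArea(c),[np.round(ray("top",(x,y),z),3)[:2] for z in (.012,.028,.062)])
        if cv2.contourArea(c)>2500:
            for b in cv2.boxPoints(cv2.minAreaRect(c)): print(b,ray("top",b,.012).round(4))
a=cv2.resize(im[165:285,230:350],(400,400),interpolation=3); b=cv2.resize(s[130:250,170:290],(400,400),interpolation=3)
cv2.imwrite("pics/crop.png",np.hstack([a,b]))
E
```

```text
[347.7 281.4  65.3  24.4  50.4] 976.5 [array([ 0.378, -0.32 ]), array([ 0.379, -0.317]), array([ 0.381, -0.311])]
[266.  245.5  21.9  21.9  45. ] 377.0 [array([ 0.471, -0.098]), array([ 0.471, -0.098]), array([ 0.47 , -0.097])]
[325. 230.  16.  16.  90.] 215.0 [array([ 0.516, -0.26 ]), array([ 0.515, -0.258]), array([ 0.513, -0.253])]
[273.5 190.    9.2   9.2  45. ] 68.0 [array([ 0.626, -0.117]), array([ 0.624, -0.117]), array([ 0.618, -0.116])]
[167.6 219.1  88.4  55.3  72.7] 4634.5 [array([0.54 , 0.176]), array([0.539, 0.173]), array([0.536, 0.166])]
[128.07835 185.10893] [0.6347 0.2925 0.012 ]
[180.87889 168.68211] [0.6837 0.1451 0.012 ]
[207.13911 253.09004] [0.4483 0.0633 0.012 ]
[154.33858 269.51685] [0.4015 0.2067 0.012 ]
[223.9 123.4  10.5  19.2  58. ] 58.0 [array([0.818, 0.026]), array([0.813, 0.025]), array([0.802, 0.022])]
```

View pics/crop.png

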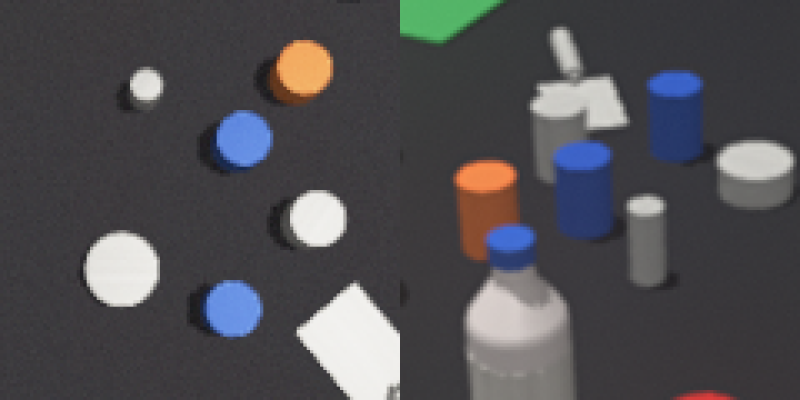

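The crop confirms it: the sample is at top pixel (325,230), i.e. white steel, 44 mm wide and as tall as the look-alikes. The rod at (146,85) in the crop is slimmer and the puck at (122,269) is flat. Next I'll take close looks at the stage and the sample.

```bash
cat >> h.py <<'E'
def quat(deg):  # tool down, tool x heading deg in the world
    a=np.deg2rad(deg)/2; return np.array([np.cos(a),np.sin(a),0,0])
def look(name):
    pose=(np.array(arm.read_tool_pos()),np.array(arm.read_eef_rot())); im=snapshot("wrist")
    cv2.imwrite(f"pics/{name}.png",im); np.savez(f"pics/{name}.npz",p=pose[0],q=pose[1]); return im,pose
E
python3 - <<'E'
from h import *
for h in (20,200,0,180):
    print(h,[None if (j:=arm.ik(p,quat(h))) is None else np.round(j,2) for p in ([.5,.16,.3],[.43,.135,.09],[.56,.185,.09],[.513,-.253,.08])])
arm.movep([.52,.17,.36],quat(200)); im1,_=look("stage"); print(arm.read_time())
arm.movep([.513,-.253,.25],quat(180)); im2,_=look("sample"); print(arm.read_time(),arm.read_tool_pos())
cv2.imwrite("pics/both.png",np.vstack([im1,im2])[:, :] if 0 else cv2.resize(np.hstack([im1,im2]),(800,300)))
E
```

```text
20 [array([-0.77,  0.48,  0.63,  1.8 , -0.34,  0.96, -1.22]), array([-0.54,  0.71,  0.28,  2.18, -0.61,  0.33, -0.97]), array([-0.62,  0.84,  0.45,  1.8 , -0.58,  0.63, -1.05]), array([ 0.21,  0.82,  0.34,  1.85, -0.49,  0.55, -0.35])]
200 [array([-0.25,  0.43, -0.15,  1.79,  0.08,  0.93,  1.49]), array([-0.28,  0.69, -0.11,  2.18,  0.25,  0.29,  1.31]), array([-0.25,  0.8 , -0.17,  1.79,  0.23,  0.57,  1.36]), array([ 0.57,  0.81, -0.24,  1.84,  0.34,  0.53,  2.03])]
0 [array([-0.82,  0.5 ,  0.71,  1.8 , -0.39,  0.98, -1.52]), array([-0.56,  0.71,  0.31,  2.19, -0.65,  0.33, -1.27]), array([-0.66,  0.86,  0.51,  1.8 , -0.65,  0.66, -1.33]), array([ 0.19,  0.83,  0.37,  1.85, -0.53,  0.56, -0.66])]
180 [array([-0.33,  0.43, -0.03,  1.79,  0.02,  0.93,  1.2 ]), array([-0.31,  0.69, -0.07,  2.18,  0.16,  0.28,  1.06]), array([-0.29,  0.8 , -0.11,  1.79,  0.14,  0.56,  1.08]), array([ 0.52,  0.8 , -0.16,  1.84,  0.23,  0.51,  1.78])]
1.925
3.5833 [ 0.51414874 -0.25099875  0.25038562]
```

View pics/stage.png

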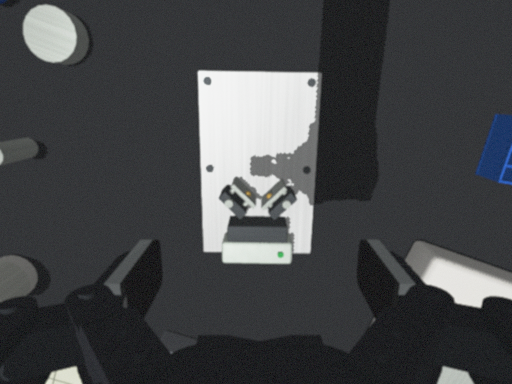

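View pics/sample.png

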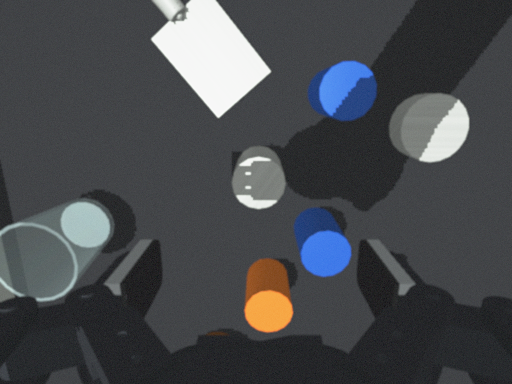

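The stage view shows the deck corners at (198,71), (322,73), (312,254) and (202,254), with the V mouth opening up around (257,185). In the sample view, the sample's top disc is at about (259,183), half in shadow, with blue neighbours at (326,253) and (348,92).

Run:
```python
from h import *
d=np.load("pics/stage.npz"); pose=(d["p"],d["q"])
im=cv2.imread("pics/stage.png"); g=cv2.GaussianBlur(cv2.cvtColor(im,cv2.COLOR_BGR2GRAY),(3,3),0)
# side edges (rows 85..110 & 200..240) and open edge by threshold
L=[];Rr=[];O=[]
for v in list(range(80,245,5)):
    r=g[v]; x=np.where(r[185:240]>110)[0]; L.append((185+x[0]-.5,v))
    if v<115 or v>215:
        x=np.where(r[280:340]>110)[0]; Rr.append((280+x[-1]+.5,v))
for u in range(215,300,5):
    y=np.where(g[55:100,u]>110)[0]; O.append((u,55+y[0]-.5))
W=lambda P:np.array([ray("wrist",p,.012,pose)[:2] for p in P])
def fit(P):
    vx,vy,x,y=cv2.fitLine(W(P).astype(np.float32),cv2.DIST_HUBER,0,.001,.001).ravel(); return np.array([x,y]),np.array([vx,vy])*np.sign(vx if abs(vx)>abs(vy) else vy)
l,r,o=fit(L),fit(Rr),fit(O)
for k in (l,r,o): print(k,np.degrees(np.arctan2(k[1][1],k[1][0])))
def X(a,b):
    t=np.linalg.solve(np.c_[a[1],-b[1]],b[0]-a[0]); return a[0]+t[0]*a[1]
A,B=X(l,o),X(r,o); print("open corners",A,B,np.linalg.norm(A-B))
F=[ray("wrist",p,.012,pose)[:2] for p in ((202,254),(312,254))]; print("far",F,np.linalg.norm(F[0]-A),np.linalg.norm(F[1]-B))
C=[ray("top",p,.012)[:2] for p in ((128,185),(181,169),(207,253),(154.3,269.5))]; print("top",C)
d=np.load("pics/sample.npz"); pose=(d["p"],d["q"])
for p in ((259,183),(259,157),(259,210),(233,183),(286,183)): print(ray("wrist",p,.062,pose))
```

```text
(array([0.55850524, 0.10537106], dtype=float32), array([0.94447774, 0.32857537], dtype=float32)) 19.182327
(array([0.49575812, 0.2413693 ], dtype=float32), array([0.9395748 , 0.34234378], dtype=float32)) 20.019732
(array([0.42696893, 0.1408299 ], dtype=float32), array([-0.32160935,  0.9468724 ], dtype=float32)) 108.76028
open corners [0.45164016 0.06819365] [0.40415657 0.20799334] 0.14764363
far [array([0.68171666, 0.14756597]), array([0.6289769 , 0.29166996])] 0.24338274627854348 0.23988739025540295
top [array([0.63503012, 0.29275998]), array([0.68282526, 0.14467502]), array([0.44851345, 0.06365991]), array([0.401586  , 0.20681727])]
[ 0.51431152 -0.24949465  0.062     ]
[ 0.49302739 -0.24957401  0.062     ]
[ 0.53743015 -0.24940846  0.062     ]
[ 0.51438566 -0.2705321   0.062     ]
[ 0.5142345  -0.22764327  0.062     ]
```

Deck width, length and top-disc diameter agree with the given sizes. Now to grasp the sample and carry it over the deck.

Run:
```python
from h import *
q=quat(180)
arm.line_to([.515,-.2495,.14],.15); arm.line_to([.515,-.2495,.082],.08)
print(arm.read_tool_pos(),arm.read_ft_force())
arm.move_gripper(0.3,40); print("op",arm.read_opening(),arm.read_finger_force())
f0=arm.read_ft_force(); arm.line_to([.515,-.2495,.10],.06); arm.pause(.2); print("f",f0,arm.read_ft_force())
arm.line_to([.515,-.2495,.23],.2)
arm.movep([.493,.1604,.20],quat(199.5)); print("op",arm.read_opening(),arm.read_finger_force(),arm.read_ft_force(),arm.read_tool_pos(),arm.read_time())
im,_=look("held")
```

```text
[ 0.51529744 -0.24964787  0.0822559 ] [0.19700935 0.34430266 0.83909682]
op 0.5053303045591656 40.959604382514954
f [-1.51600554 -0.27895156  4.34278242] [ 0.0615811   0.04213594 -4.34157373]
op 0.5031024529715512 41.229373812675476 [ 0.25305774 -0.26174114 -3.92015728] [0.49379401 0.15850116 0.19998385] 8.7833
```

View pics/held.png

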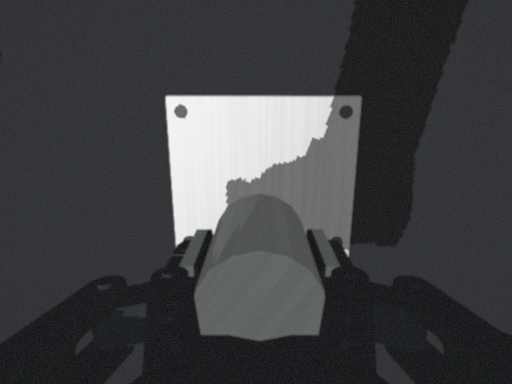

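The sample is held upright and centred between the pads, with the deck edge at row 97. Lowering it until the deck carries it.

Run:
```python
from h import *
p=np.array([.493,.1604,.099]); arm.line_to(p,.1); arm.pause(.1); print(arm.read_ft_force(),arm.read_tool_pos())
while p[2]>.092:
    p[2]-=.0005; arm.line_to(p,.02); fz=arm.read_ft_force()[2]
    if fz>-1: break
print("z",p[2],arm.read_tool_pos(),arm.read_ft_force(),arm.read_time())
arm.move_gripper(1.0); arm.pause(.3); print("open",arm.read_opening(),arm.read_ft_force(),arm.read_finger_force())
e=np.array([np.cos(np.radians(19.5)),np.sin(np.radians(19.5)),0])
b=p-.056*e; b[2]=.094
try: arm.line_to(b,.08)
except arm.MotionError as x: print("ERR",x)
arm.pause(.1); print(arm.read_tool_pos(),arm.read_ft_force(),arm.read_time()); look("placed")
cv2.imwrite("pics/placed_top.png",cv2.resize(snapshot("top")[140:290,90:290],(800,600),interpolation=3))
```

```text
[ 0.21218587  0.14022752 -3.46593023] [0.49344233 0.16056139 0.09969871]
z 0.094 [0.49307002 0.1604118  0.09461976] [-1.64309355 -0.12752851  4.23195457] 12.5917
open 1.00238598444777 [-0.09961418 -0.71289356  0.14666972] 0.0
[0.44096724 0.1419866  0.09405289] [-0.12624391  0.74767018  0.12383994] 14.3333
```

View pics/placed.png

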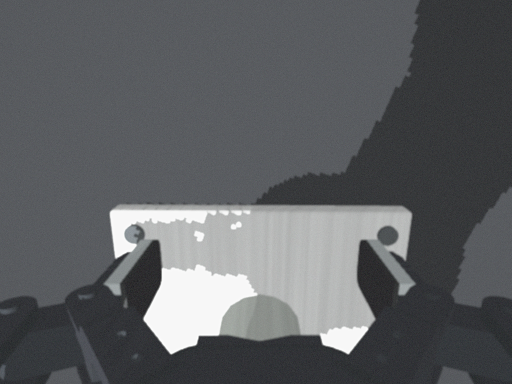

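The sample stands on the deck with the fingers backed off behind it. Closing to a narrow fork, taring, then pushing in.

```bash
cat >> h.py <<'E'
TH=np.radians(19.5); E3=np.array([np.cos(TH),np.sin(TH),0]); N3=np.array([-np.sin(TH),np.cos(TH),0])
SEAT=np.array([.559,.1837,0])
def at(x,y,z=.094): return SEAT+x*E3+y*N3+[0,0,z]       # TCP in the seat frame
def force(n=8):
    f=np.mean([arm.read_ft_force() for _ in range(n)],0); return np.array([f@E3,f@N3,f[2]])
E
python3 - <<'E'
from h import *
p=np.array(arm.read_tool_pos()); print("seat-frame tcp",(p-SEAT)@E3,(p-SEAT)@N3)
arm.move_gripper(.26,60); print(arm.read_opening())
t=arm.read_time(); f=force(); print("8 reads",arm.read_time()-t)
arm.pause(.1); f=force(20); np.save("tare.npy",f); print("tare",f)
for x in np.arange(-.122,-.052,.003):
    t=arm.read_time(); arm.line_to(at(x,0),.05); f=force(3)-np.load("tare.npy"); print(round(x,3),f.round(2),round(arm.read_time()-t,2))
    if f[0]<-4: break
look("pushed")
E
```

```text
seat-frame tcp -0.12541540029220807 8.60157745835964e-05
0.2626290051927628
8 reads 0.0
tare [ 0.48702033 -0.2813039  -0.2008971 ]
-0.122 [-0.22  0.4   0.41] 0.25
-0.119 [-0.5  -0.15 -0.63] 0.25
-0.116 [-0.46 -0.37  0.37] 0.25
-0.113 [ 0.25  0.12 -0.15] 0.25
-0.11 [-0.54 -0.15 -0.69] 0.25
-0.107 [-0.52  0.78  0.57] 0.25
-0.104 [-0.08  0.21  0.67] 0.25
-0.101 [-1.06  0.13  0.04] 0.25
-0.098 [-1.4   0.12 -0.11] 0.25
-0.095 [-0.59  0.04  0.34] 0.25
-0.092 [-0.62 -0.91  0.89] 0.25
-0.089 [-0.06  0.38  0.53] 0.25
-0.086 [-1.03  0.51  0.18] 0.25
-0.083 [-0.16  0.17  0.21] 0.25
-0.08 [0.19 0.8  0.03] 0.25
-0.077 [-1.31  0.37  0.93] 0.25
-0.074 [-0.27  0.51  0.03] 0.25
-0.071 [-0.54  0.22 -0.27] 0.25
-0.068 [-1.45 -0.08 -0.34] 0.25
-0.065 [ 0.28 -0.1   0.24] 0.25
-0.062 [-1.05  0.23  0.56] 0.25
-0.059 [-0.97  0.49 -0.78] 0.25
-0.056 [-1.36  0.65  0.54] 0.25
-0.053 [-1.12  0.86  0.39] 0.25
```

View pics/pushed.png

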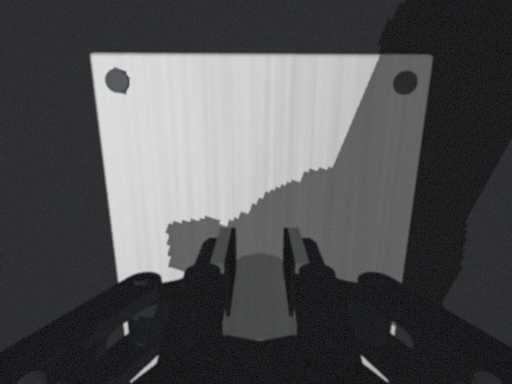

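The sample is nested between the two finger edges and slides with under 1 N. Force reads need time between them to average the noise, and the mean of the free readings gives zero tare. Next is the seating loop.

```bash
cat >> h.py <<'E'
def force(n=8):
    F=[]
    for _ in range(n): F.append(arm.read_ft_force()); arm.pause(.01)
    f=np.mean(F,0); return np.array([f@E3,f@N3,f[2]])
E
python3 - <<'E'
from h import *
x,y=-.053,0.; log=[]
t0=arm.read_time(); print(t0)
ok=0
while arm.read_time()<t0+18:
    f=force(6); push,fy=-f[0],f[1]; log.append((x*1e3,y*1e3,push,fy,f[2]))
    if push>10.5: x-=.0005
    elif push<1.5 and abs(fy)<1.5: x+=.0007
    elif abs(fy)>max(1.,.3*push):
        y+=np.sign(fy)*min(.0006,.0003*abs(fy))
        if push>6: x-=.0002
    elif push<4.5: x+=.0004
    else:
        ok+=1
        if ok>=2: break
        continue
    ok=0
    if x>-.022 or abs(y)>.010: print("range"); break
    arm.line_to(at(x,y),.03)
print(np.array(log).round(1)); print(x,y,arm.read_time(),arm.read_tool_pos())
E
```

```text
21.2083
[[-53.    0.   -0.1  -0.2  -0.3]
 [-52.3   0.    0.8  -0.1   0.2]
 [-51.6   0.    0.9   0.    0.3]
 [-50.9   0.    0.7  -0.   -0.3]
 [-50.2   0.    0.8   0.1  -0. ]
 [-49.5   0.    0.9   0.2   0.2]
 [-48.8   0.    0.5   0.1  -0.2]
 [-48.1   0.    0.9   0.1  -0.2]
 [-47.4   0.    0.6   0.1  -0.1]
 [-46.7   0.    0.8   0.1   0.1]
 [-46.    0.    1.1  -0.   -0.3]
 [-45.3   0.    1.   -0.1  -0.3]
 [-44.6   0.    1.1   0.6  -0.2]
 [-43.9   0.    0.7   0.2  -0.3]
 [-43.2   0.    1.   -0.2  -0.2]
 [-42.5   0.    1.    0.3  -0.2]
 [-41.8   0.    1.4   0.    0.3]
 [-41.1   0.    2.5   0.5   0.7]
 [-40.7   0.    4.3   1.1   1.9]
 [-40.3   0.    5.    1.3   2.2]
 [-40.3   0.    4.6   1.5   2. ]
 [-40.3   0.5   5.    1.6   1.6]
 [-40.3   0.9   4.9   1.4   0.8]
 [-40.3   0.9   4.6   1.7   0.5]
 [-40.3   1.4   3.7   1.6  -0.7]
 [-40.3   1.9   3.3   1.3  -1.2]
 [-40.3   2.3   1.8   0.4  -0.7]
 [-39.9   2.3   2.1   0.3  -0.2]
 [-39.5   2.3   3.   -0.2   0.9]
 [-39.1   2.3   4.1  -0.1   1.9]
 [-38.7   2.3   5.   -0.3   2.4]
 [-38.7   2.3   4.9   0.1   2.5]]
-0.038700000000000026 0.0023039104052384116 29.8083 [0.52111956 0.17263955 0.09389725]
```

First contact was on the right plate (fy > 0). After shifting +y, the push rises while fy stays near 0, so both plates are bearing. Pressing up to about 10 N, holding while balanced, then backing off.

Run:
```python
from h import *
x,y=-.0387,.0023039; log=[]; t0=arm.read_time(); held=None
while arm.read_time()<t0+14:
    f=force(6); push,fy=-f[0],f[1]; t=arm.read_time(); log.append((t,x*1e3,y*1e3,push,fy,f[2]))
    good=9.2<push<10.8 and abs(fy)<1.5
    if good:
        held=held or t
        if t-held>1.5: break
        continue
    if push>11.5 or push<8.8 or abs(fy)>1.8: held=None
    if push>10.8: x-=.0002
    elif abs(fy)>1.5: y+=np.sign(fy)*.0003
    elif push<9.2: x+=.0003 if push<8 else .00015
    if x>-.034: print("range"); break
    arm.line_to(at(x,y),.03)
print(np.array(log).round(2)); print(x,y,held,arm.read_time())
```

```text
[[ 2.986e+01 -3.870e+01  2.300e+00  4.960e+00 -8.000e-02  2.540e+00]
 [ 3.016e+01 -3.840e+01  2.300e+00  5.330e+00  1.900e-01  2.470e+00]
 [ 3.046e+01 -3.810e+01  2.300e+00  6.230e+00  8.000e-02  2.370e+00]
 [ 3.076e+01 -3.780e+01  2.300e+00  6.110e+00  1.100e-01  2.770e+00]
 [ 3.106e+01 -3.750e+01  2.300e+00  6.630e+00 -7.000e-02  3.100e+00]
 [ 3.136e+01 -3.720e+01  2.300e+00  6.450e+00  6.000e-02  3.310e+00]
 [ 3.166e+01 -3.690e+01  2.300e+00  7.380e+00  3.500e-01  3.600e+00]
 [ 3.196e+01 -3.660e+01  2.300e+00  7.790e+00 -1.900e-01  3.380e+00]
 [ 3.226e+01 -3.630e+01  2.300e+00  8.140e+00  2.900e-01  3.570e+00]
 [ 3.256e+01 -3.615e+01  2.300e+00  8.380e+00  3.300e-01  3.420e+00]
 [ 3.286e+01 -3.600e+01  2.300e+00  8.550e+00 -4.000e-02  3.250e+00]
 [ 3.316e+01 -3.585e+01  2.300e+00  8.900e+00 -2.000e-02  3.820e+00]
 [ 3.346e+01 -3.570e+01  2.300e+00  8.910e+00  1.500e-01  3.890e+00]
 [ 3.376e+01 -3.555e+01  2.300e+00  9.460e+00  3.000e-02  3.470e+00]
 [ 3.381e+01 -3.555e+01  2.300e+00  9.270e+00  2.300e-01  3.870e+00]
 [ 3.386e+01 -3.555e+01  2.300e+00  9.110e+00  1.600e-01  3.820e+
[... 663 characters left out ...]
660e+00  1.500e-01  4.350e+00]
 [ 3.491e+01 -3.525e+01  2.300e+00  9.470e+00  3.800e-01  3.820e+00]
 [ 3.496e+01 -3.525e+01  2.300e+00  9.440e+00  2.100e-01  4.130e+00]
 [ 3.501e+01 -3.525e+01  2.300e+00  9.470e+00 -4.000e-02  4.350e+00]
 [ 3.506e+01 -3.525e+01  2.300e+00  9.750e+00  7.000e-02  4.080e+00]
 [ 3.511e+01 -3.525e+01  2.300e+00  9.820e+00 -3.700e-01  4.020e+00]
 [ 3.516e+01 -3.525e+01  2.300e+00  9.490e+00  1.400e-01  4.310e+00]
 [ 3.521e+01 -3.525e+01  2.300e+00  9.600e+00  3.300e-01  4.270e+00]
 [ 3.526e+01 -3.525e+01  2.300e+00  9.680e+00  1.100e-01  4.220e+00]
 [ 3.531e+01 -3.525e+01  2.300e+00  9.610e+00 -2.100e-01  3.960e+00]]
-0.035250000000000004 0.0023039 33.7583 35.3083
```

Run:
```python
from h import *
p=np.array(arm.read_tool_pos())-SEAT; print("tcp",p@E3,p@N3,p[2],"op",arm.read_opening(),arm.read_finger_force(),arm.read_wrist_torque(),arm.read_eef_rot(),quat(199.5))
im,_=look("hold"); s=snapshot("scene"); t=snapshot("top")
cv2.imwrite("pics/hold3.png",np.hstack([cv2.resize(s[170:270,320:420],(400,400),interpolation=3),cv2.resize(t[160:260,120:220],(400,400),interpolation=3)]))
```

```text
tcp -0.03897940485055793 0.0021991005836014665 0.09329544850374463 op 0.2549296006690957 1.1982226464897394 [-0.5542335   1.58075759  0.00512979] [-1.69317653e-01  9.85550620e-01 -9.31690473e-04 -4.54311383e-03] [-0.1693495   0.98555606  0.          0.        ]
```

View pics/hold3.png

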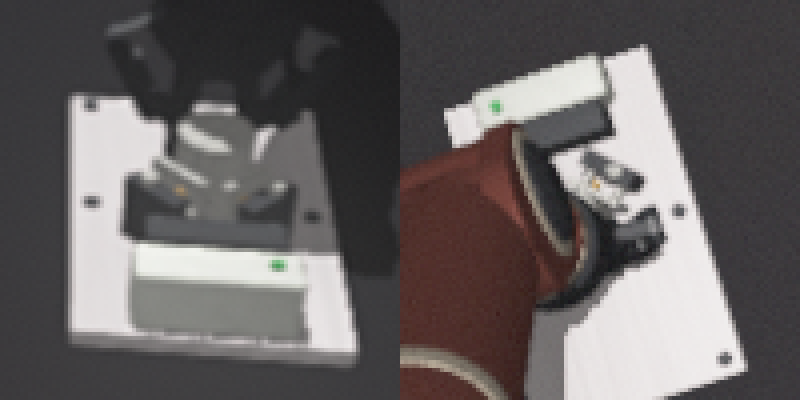

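The 3.6 mm of extra command is arm compliance: the TCP really is at x = -39.0. The cylinder is upright in the V against both plates, with the push balanced at 9.6 N for over 1.5 s. Backing off and checking.

Run:
```python
from h import *
y=.0022
arm.line_to(at(-.039,y),.01); arm.line_to(at(-.046,y),.02); print(force())
arm.line_to(at(-.095,y),.08); print(force())
arm.line_to(at(-.095,y,.30),.2)
arm.movep(at(-.02,0,.33),quat(199.5)); im,pose=look("final"); print(arm.read_time())
C=camera_info("wrist"); 
for z,pt in (("top",SEAT+(-.008)*E3+y*N3+[0,0,.074]),):
    T=C["T_tool_cam"]; R=Ro.from_quat(pose[1]).as_matrix(); c=T[:3,:3].T@(R.T@(pt-pose[0])-T[:3,3]); u,v=C["fx"]*c[0]/c[2]+C["cx"],C["fy"]*c[1]/c[2]+C["cy"]; print(u,v)
u,v=int(u),int(v); r=im[max(0,v-50):v+50,max(0,u-65):u+65]; cv2.imwrite("pics/finalc.png",cv2.resize(r,None,fx=6,fy=6,interpolation=3)); print(r.shape)
```

```text
[-0.18743155 -0.00231602 -0.11767995]
[0.09157042 0.09505198 0.04471956]
39.025
260.0957120678688 178.13769461111607
(100, 130, 3)
```

View pics/finalc.png

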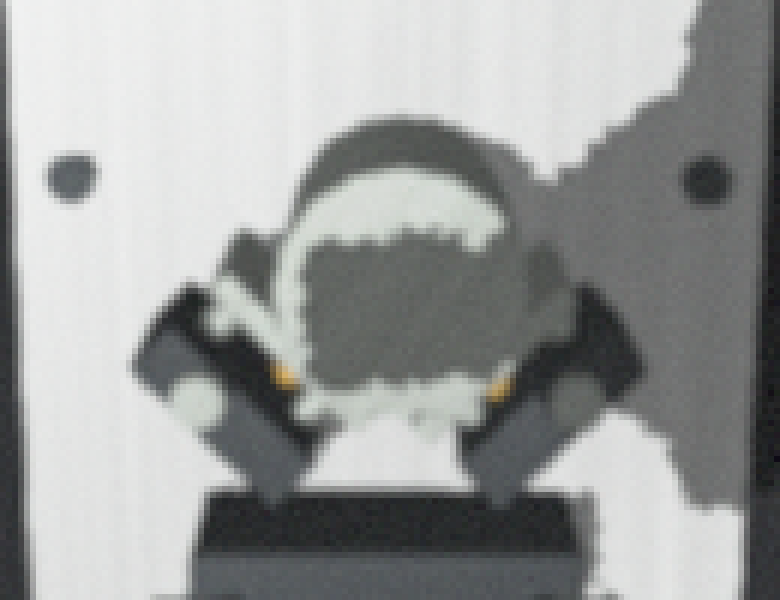

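The final view shows the cylinder upright (top disc around (400,280)), touching both plates beside the pin hardware at (285,375) and (500,385), with the robot well clear.

```bash
python3 -c "
from station import ticket
print(ticket.finish_job())"
```

```text
the job is handed in; nothing more can be done
None
```

I pressed the cylinder against both jaws with an even push of about 9.6 N for about 1.5 s, then let go; it stands upright in the V, and the job was handed in at about 39 s with no verdict shown.

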